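# Open the tight jar in the bench clamp

## Robot

A 6-joint arm with a two-finger parallel gripper is mounted at the origin on a cart in front of the work surface, level with it; the furniture and walls round the work are solid. World frame = base frame: x ahead of the robot, y to its left, z up, the work surface at z = 0. Lengths are in m, angles in rad, forces in N, time in s.
With the tool pointing down it reaches from about 0.35 to 0.85 m from the base axis. Payload 8.1 kg.
Tool frame: the origin (TCP) lies between the finger pads; the fingertips stand 11 mm ahead of it and the grasp point (between the pads) lies 8 mm behind it (robot.tips_ahead is the distance from the TCP to the fingertips, in m); z points along the fingers, y is the line along which they close (so a half turn about z gives the same grasp; the last joint's range is limited). The gripper opens to 93 mm and grips with 3 to 60 N. Pads are 15 mm wide; open, the fingers measure 128 mm over their backs; the gripper's body (75 mm by 188 mm) begins 65 mm behind the grasp point.
Start: joints at [-1.188, 0.13, 1.488, -0, 1.523, -0.085], TCP at [0.271, -0.536, 0.23] pointing down, gripper open.
Joint ranges: [-2.96, 2.96], [-0.89, 2.26], [0.02, 2.5], [-1.34, 4.48], [0, 2.73], [-2.66, 2.66]. Speed limits (rad/s): [2.39, 2.39, 2.79, 3.14, 3.14, 3.14].

## Interface

Orientations are given as a rotation vector (axis times angle).
In Python, from plant import robot gives the robot as it stands. The module is installed in compiled form; this text tells all that it offers.
- The arm moves only by the tool move_arm, never from a script. Its argument "deltas" is one flat list of numbers, 7 for each row, row after row: the shift along the tool's x, y, z in m, then the turn, a rotation vector about the tool's x, y, z in rad, then the opening, from 0 (shut) to 1 (fully open). A call has 1 to 12 rows; each row is the pose to reach, as a shift and turn from the pose commanded when the call began, along the tool's axes at that moment; what a row does not reach only later rows make up. A row lasts 1/8 s, in which the tool goes at most 62.5 mm and 10.7 degrees, less where a joint would pass 70% of its speed; a pose out of reach is approached as far as the arm can. A call with a gripper value outside its range is refused whole. The fingers move at their own pace and stop on an object; "squeeze" is the grip in N (left out, the last holds). Time passes only in rows, so rows that repeat a pose let the fingers close. It gives the time, the measured TCP pose, the force, the opening and the grip force at its end, in the units of the state.
- robot.read_state(): the state, without advancing time (a new reading comes with each control period).
- robot.read_camera(name): name is "scene" or "top" or "wrist"; returns (picture, depth): 480x640x3 uint8, red, green, blue; 480x640 float32, m along the optical axis (not along the pixel's ray), 0 where there is no reading.
- robot.camera_model(name): a dict with "K" (3x3 intrinsics, pixels), "k1" (the pictures are not rectified: a ray, as slopes to the right and down, at radius r is drawn at 1 + k1 r^2 times it, then the intrinsics apply), "R" (3x3) and "t" (3): a world point X has camera coordinates R X + t; the wrist camera has in their place "tool_from_camera" (4x4, takes a point from camera to tool coordinates, whose origin is the TCP and whose axes are the flange's). Camera axes: x right, y down, z forward; pixel columns grow to the right and rows downward; lengths in m; the calibration is good to about 2 mm. A picture is of the moment at which its call begins: read the wrist's pose just before it. camera_model takes no time and is no camera call.
- robot.close_job(): hands the job in; it is judged then, once.
Trained networks look in the newest picture that a camera, given by its name, has taken for a name from the list of things; names that differ only in an ending like _2 or _b are one class to them, and where a whole thing is asked for, a point or a joint stands for the part that bears it (a point fixed in the world has none). Each returns a list of dicts, best first, with "confidence" (0 to 1); they miss things now and then, are a little off and sometimes report something else, mostly with a low value. They report only what shows in the picture. A call takes as long as a camera call. They do not tell look-alikes from the thing itself.
- robot.recognise(camera, label): "uv" ([column, row] in pixels, amid what is visible of it).
The state is a dict: "t": time; "q": joint angles; "dq": joint speeds; "joint_torque": joint torques, N m; "tool_pos": TCP position; "orientation": TCP orientation; "force": force on the tool from outside, world axes, zero at the start; "wrist_torque": the same for the moment, N m; "opening": finger opening in m; "gripper_force": force on a finger pad.
Only numpy, scipy, OpenCV 4.12 (cv2) and the standard library are available. Lean on these libraries where they do the work, as an engineer would, in place of code of your own. Each camera call takes 0.05 s, during which the arm holds its last target. There are 200 camera calls.

## Task

Brace the screw jar by swinging the lever of its bench clamp all the way over, away from you, then unscrew the jar's tight cap anticlockwise until the threads let go and lift it straight off. Finish while still holding the cap level just above the open jar, a couple of centimetres clear of its mouth, with the jar still upright in the closed clamp. Leave the bottles, jars, cups and tape around it alone.

Things in the scene. Friction and masses are not known exactly. Their poses are not given: they have to be found in the camera images.
- clamp: the clamp, fixed to the bench: a pale metal plate 100 x 230 x 12 mm with a dark vee block at its +y end, a sprung jaw in the middle and a lever at its -y end; its x, y position and its yaw vary. Origin: centre of the plate's underside. Own axes: +x points away from the robot at yaw 0, +y from the lever to the jar, z up. The jar stands on the plate about 49 mm along +y from the origin. The vee block is 54 mm high, the steel housing behind the jaw 72 mm high (y -60 to -32 mm).
- lever (a joint): angle of the clamp lever, rad: 0 = open, leaning 45 degrees toward the clamp's -x; 1.57 = closed against its stop, leaning 45 degrees toward +x. It turns about the clamp's y axis, takes up to about 8 N to push, is weighted so that it rests against either stop, and stays closed once it is there; closing presses the jaw on the jar with about 20 N. Unclamped, the jar turns along with its cap.
- lever_pivot (a point): the lever's pivot on its axis, fixed to the clamp at 0, -83, 50 mm; axes as the clamp's
- lever_ball (a point): centre of the dark steel ball, 20 mm in diameter, at the end of the lever, 72 mm from the pivot; the lever is a round bar 10 mm thick, free on all sides above its 30 mm hub
- jar: white round screw jar, loose, in the clamp; body 58 mm in diameter and 54 mm high, neck 38 mm in diameter, rim 70 mm high. Origin: centre of its underside; z up along its axis. Its yaw varies.
- jar_mouth (a point): centre of the jar's rim, 70 mm above its underside; axes as the jar's
- cap: the jar's white ribbed cap, 56 mm in diameter, 28 mm high, screwed tight on the jar; origin: centre of its lower edge, z up. On the jar its lower edge lies 14.5 mm below the rim and its x axis along the jar's x axis when tight. About 0.2 to 0.4 N m loosens it; turned anticlockwise (seen from above) relative to the jar it is free to lift from about 70 degrees and meets a stop at about 100 degrees. Before that three lugs hold it down. It slips off with 1.5 mm of play all round.
- cap_center (a point): centre of the cap, half-way up (14 mm above its lower edge), axes as the cap's; the upper 11 mm of the cap are solid, the skirt below is hollow. A springy liner under its top pushes it up with about 15 N when tight; once it is turned loose this push fades over the first 1.5 mm of lift.
- tablet_bottle: bystander: white tablet bottle, 38 mm in diameter, 68 mm high, behind the clamp; origin under its centre
- small_jar: bystander: small white screw jar, 39 mm in diameter, 58 mm high, behind the clamp; origin under its centre
- big_jar: bystander: larger white screw jar, 62 mm in diameter, 84 mm high, left of the clamp; origin under its centre
- cups: bystander: clear medicine cups, 46 mm in diameter, 33 mm high, right of the clamp; origin under its centre
- roll: bystander: roll of tape lying flat, 53 mm in diameter, 18 mm high, right of the clamp; origin under its centre
Mind the look-alikes: they are no part of the job. What is shaped like the cap but turquoise is not meant.

How it is judged:
By the outcome, as a careful person would: the job done as asked, in the order asked, and still so for the second after the job is handed in, while the arm keeps its last pose, push and grip.
It also fails if it takes over 53 s, if anything falls off the work surface, if the arm or the gripper's body presses on something with over 40 N, if the wrist force passes 120 N, or if a joint passes its speed limit or range.

## Working session

There is one attempt and no reset: what is moved stays moved. The work goes in short steps, Python scripts to look and compute and a tool call to move; the robot and the scene stay as the last step left them, time stands still between calls to the robot, and variables do not carry over. Pictures are saved under pics/ and viewed, at most 10 in all, crops included, and the job is handed in when it is done.

Besides the shell and the picture viewer there is one more tool, called after "Emit:" by a JSON object that holds its "fn" and its "kwargs". move_arm: Moves the arm, as the interface text tells. Its arguments: {"type":"object","properties":{"deltas":{"type":"array","items":{"type":"number"}},"squeeze":{"type":"number"}},"required":["deltas"]}

```bash
mkdir -p pics
cat > h.py <<'E'
import numpy as np, cv2
from scipy.spatial.transform import Rotation as Ro
from plant import robot
def tool():
    s=robot.read_state(); T=np.eye(4); T[:3,:3]=Ro.from_rotvec(s['orientation']).as_matrix(); T[:3,3]=s['tool_pos']; return T
def world_from_cam(name):
    m=robot.camera_model(name)
    if name=='wrist': return tool()@np.array(m['tool_from_camera'])
    T=np.eye(4); T[:3,:3]=m['R']; T[:3,3]=m['t']; return np.linalg.inv(T)
def rays(name,uv):
    m=robot.camera_model(name)
    uv=np.asarray(uv,float).reshape(-1,1,2)
    return cv2.undistortPoints(uv,np.array(m['K']),np.array([m['k1'],0,0,0,0.])).reshape(-1,2)
def pts(name,uv,d,W=None):
    W=world_from_cam(name) if W is None else W
    r=rays(name,uv); d=np.asarray(d).reshape(-1,1)
    return (np.hstack([r,np.ones_like(d)])*d)@W[:3,:3].T+W[:3,3]
def cloud(name,depth,W=None):
    v,u=np.mgrid[0:480,0:640]; P=pts(name,np.stack([u,v],-1).reshape(-1,2),depth.reshape(-1),W)
    P[depth.reshape(-1)<=0]=np.nan
    return P.reshape(480,640,3)
def onplane(name,uv,z,W=None):
    W=world_from_cam(name) if W is None else W
    r=rays(name,uv); d=np.hstack([r,np.ones((len(r),1))])@W[:3,:3].T
    return W[:3,3]+d*((z-W[2,3])/d[:,2:])
E
cat > a.py <<'E'
from h import *
for c in ['scene','top']:
    im,d=robot.read_camera(c); cv2.imwrite(f'pics/{c}0.png',im[:,:,::-1]); np.savez(f'{c}0.npz',im=im,d=d)
    C=cloud(c,d)
    for l in ['clamp','lever_ball','lever_pivot','jar','cap','tablet_bottle','small_jar','big_jar','cups','roll']:
        for r in robot.recognise(c,l)[:2]:
            u,v=np.round(r['uv']).astype(int); print(c,l,round(r['confidence'],2),u,v,np.round(C[v,u],3))
E
python3 a.py; python3 -c "
from h import *
print(robot.read_state()); print(robot.tips_ahead, robot.camera_model('wrist'))"
```

```text
scene clamp 0.96 329 297 [ 0.46  -0.025  0.013]
scene lever_ball 0.51 356 281 [ 0.471 -0.083  0.061]
scene lever_pivot 0.88 332 296 [ 0.471 -0.026  0.011]
scene jar 0.93 301 290 [0.415 0.016 0.041]
scene cap 0.83 423 305 [ 0.496 -0.223  0.028]
scene cap 0.56 297 265 [0.416 0.025 0.096]
scene tablet_bottle 0.75 336 267 [ 0.522 -0.008  0.054]
scene tablet_bottle 0.5 299 266 [0.419 0.022 0.093]
scene big_jar 0.75 212 260 [0.403 0.242 0.064]
scene cups 0.66 466 314 [ 0.524 -0.307  0.016]
scene cups 0.54 329 295 [ 0.471 -0.019  0.012]
scene roll 0.88 442 341 [ 0.402 -0.298  0.018]
scene roll 0.35 212 262 [0.406 0.244 0.058]
top clamp 0.83 322 253 [ 0.456 -0.022  0.044]
top clamp 0.2 359 250 [ 0.461 -0.097  0.076]
top lever_ball 0.57 356 251 [ 0.459 -0.091  0.073]
top lever_pivot 0.72 322 257 [ 0.451 -0.022  0.009]
top jar 0.41 357 254 [ 0.452 -0.092  0.083]
top cap 0.87 292 259 [0.437 0.036 0.097]
top tablet_bottle 0.58 314 212 [ 0.537 -0.004  0.068]
top small_jar 0.91 276 225 [0.51  0.074 0.058]
top big_jar 0.71 182 258 [0.434 0.257 0.085]
top big_jar 0.46 316 212 [ 0.537 -0.008  0.071]

[... 667 characters left out ...]
-0.36646739, -0.01592391]), 'wrist_torque': array([-0.05907192,  0.01235193,  0.01016737]), 'gripper_force': 0.0, 'opening': 0.093108509618771}
0.011 {'K': array([[361.78612489,   0.        , 324.58423929],
       [  0.        , 361.78612489, 240.77683726],
       [  0.        ,   0.        ,   1.        ]]), 'k1': -0.05592565963137054, 'tool_from_camera': array([[-1.89847851e-05, -9.65657247e-01, -2.59819323e-01,
         7.21141353e-02],
       [ 9.99999926e-01, -1.17889833e-04,  3.65085965e-04,
        -2.56256092e-04],
       [-3.83177965e-04, -2.59819297e-01,  9.65657178e-01,
        -1.54108230e-01],
       [ 0.00000000e+00,  0.00000000e+00,  0.00000000e+00,
         1.00000000e+00]])}
```

```bash
python3 -c "
from h import *
a=cv2.imread('pics/scene0.png')[210:370,180:500]; b=cv2.imread('pics/top0.png')[180:310,160:490]
cv2.imwrite('pics/c1.png',cv2.resize(a,(800,400),interpolation=2)); cv2.imwrite('pics/c2.png',cv2.resize(b,(800,315),interpolation=2))
z=np.load('top0.npz'); C=cloud('top',z['d']); m=(C[...,2]>.088)&(C[...,2]<.11)&(abs(C[...,0]-.437)<.05)&(abs(C[...,1]-.036)<.05)
P=C[m]; print(len(P),P.mean(0),P.min(0),P.max(0), np.median(P[:,2]))
"
```

```text
646 [0.4386643  0.03576761 0.09707053] [0.41164783 0.00822819 0.08814738] [0.46746805 0.06339401 0.10195722] 0.09700019859768066
```

View pics/c1.png

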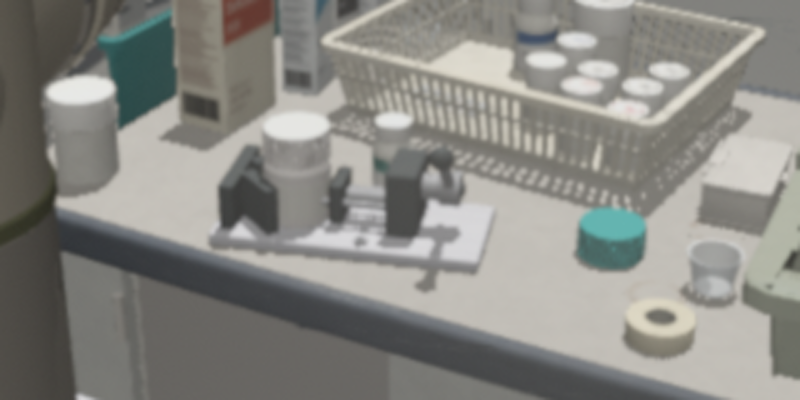

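View pics/c2.png

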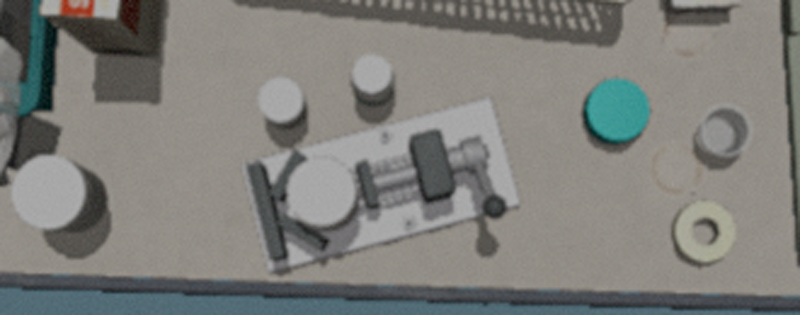

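```bash
cat > c.py <<'E'
from h import *
cr=np.array([[247,160],[490,98],[520,205],[268,270]])/2.424+[160,180]
P=onplane('top',cr,0.012); print(P.round(4)); 
d=((P[0]+P[3])-(P[1]+P[2]))/2; y=d/np.linalg.norm(d); print('len',np.linalg.norm(d),np.linalg.norm(P[0]-P[3]),np.linalg.norm(P[1]-P[2]))
yaw=np.arctan2(-y[0],y[1]); o=P.mean(0); print('yaw',np.degrees(yaw),'o',o)
R=np.array([[np.cos(yaw),-np.sin(yaw)],[np.sin(yaw),np.cos(yaw)]])
for n,q in dict(jar=[0,.049],piv=[0,-.083],ball=[-.051,-.083],ballc=[.051,-.083]).items(): print(n,(o[:2]+R@q).round(4))
z=np.load('top0.npz'); C=cloud('top',z['d'])
m=(C[...,2]>.085)&(C[...,2]<.125)&(abs(C[...,0]-.41)<.05)&(abs(C[...,1]+.1)<.05); print('ball top',C[m].mean(0),m.sum(),C[m].max(0),C[m].min(0))
ub=np.array([[493,206]])/2.424+[160,180]; print('ball at z.101',onplane('top',ub,.103))
print('cap top',onplane('top',np.array([[322,192]])/2.424+[160,180],.0955))
m=(C[...,2]>.12)&(C[...,0]<.62)&(abs(C[...,1])<.4); print('tall',np.unique((C[m][:,:2]*20).round()/20,axis=0).tolist())
E
python3 c.py
```

```text
[[ 0.4703  0.1071  0.012 ]
 [ 0.532  -0.1065  0.012 ]
 [ 0.4374 -0.1348  0.012 ]
 [ 0.3741  0.0845  0.012 ]]
len 0.22537399206121447 0.09884876690517085 0.09868837723290234
yaw 16.105872374540237 o [ 0.45343423 -0.01242862  0.012     ]
jar [0.4398 0.0346]
piv [ 0.4765 -0.0922]
ball [ 0.4275 -0.1063]
ballc [ 0.5255 -0.078 ]
ball top [ 0.43402044 -0.10214905  0.10499456] 114 [ 0.45407495 -0.09428014  0.1150615 ] [ 0.42089411 -0.11271433  0.08541878]
ball at z.101 [[ 0.42919659 -0.10405968  0.103     ]]
cap top [[0.43710628 0.03397147 0.0955    ]]
tall [[0.05, -0.05], [0.05, -0.0], [0.15, -0.05], [0.15, -0.0], [0.15, 0.1], [0.15, 0.15], [0.2, -0.3], [0.2, -0.25], [0.2, -0.2], [0.2, -0.05], [0.2, -0.0], [0.2, 0.05], [0.2, 0.1], [0.25, -0.35], [0.25, -0.3], [0.25, -0.25], [0.25, -0.05], [0.25, -0.0], [0.45, 0.25], [0.45, 0.3], [0.45, 0.35], [0.5, 0.25], [0.5, 0.3], [0.5, 0.35], [0.5, 0.4], [0.55, 0.2], [0.55, 0.25], [0.55, 0.3], [0.55, 0.35], [0.55, 0.4], [0.6, 0.2], [0.6, 0.25], [0.6, 0.3], [0.6, 0.35], [0.6, 0.4]]
```

Emit:
{"fn": "move_arm", "kwargs": {"deltas": [0.02,-0.021,0,0,0,0.03,0,0.055,-0.059,0,0,0,0.06,0,0.09,-0.096,0,0,0,0.09,0,0.13,-0.139,0,0,0,0.12,0,0.17,-0.182,0,0,0,0.15,0,0.21,-0.224,0,0,0,0.17,0,0.25,-0.267,0,0,0,0.187,0,0.28,-0.3,0,0,0,0.187,0,0.3,-0.32,0,0,0,0.187,0,0.3,-0.32,0,0,0,0.187,0,0.3,-0.32,0,0,0,0.187,0], "squeeze": 20}}

```text
t: 2.48
tool_pos: [0.3939, -0.1151, 0.2297]
orientation: [3.11, 0.44, -0.0]
force: [0.3, 0.1, 0.1]
opening: 0.0001
gripper_force: 0.0
```

```bash
cat > w.py <<'E'
from h import *
import sys
T=tool(); W=world_from_cam('wrist'); im,d=robot.read_camera('wrist'); n=sys.argv[1]
cv2.imwrite(f'pics/{n}.png',im[:,:,::-1]); np.savez(n+'.npz',im=im,d=d,W=W); C=cloud('wrist',d,W)
print('tcp',T[:3,3].round(4),'xyaw',np.degrees(np.arctan2(T[1,0],T[0,0])).round(2), 'q',robot.read_state()['q'].round(3))
for l in ['lever_ball','cap','jar','clamp']:
    for r in robot.recognise('wrist',l)[:1]:
        u,v=np.clip(np.round(r['uv']).astype(int),0,[639,479]); print(l,round(r['confidence'],2),u,v,C[v,u].round(4))
s=robot.read_state(); print('t',s['t'],'F',s['force'].round(2),'op',s['opening'])
E
python3 w.py w1
```

```text
tcp [ 0.3939 -0.1151  0.2297] xyaw 16.11 q [-0.41  -0.407  1.977 -0.     1.572  0.881]
lever_ball 0.88 326 148 [ 0.4602 -0.0971  0.0744]
cap 0.62 158 131 [0.4374 0.0327 0.094 ]
jar 0.79 201 134 [0.4427 0.0065 0.0721]
clamp 0.95 267 130 [ 0.4607 -0.046   0.0719]
t 2.725 F [ 0.23 -0.31  1.12] op 0.000496452191150758
```

View pics/w1.png

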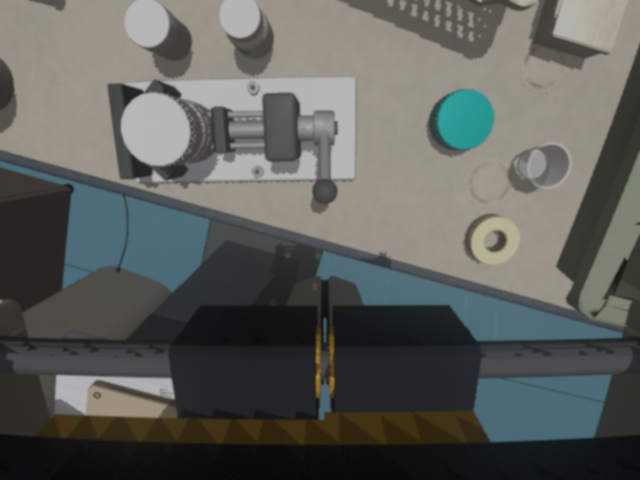

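Wrist view: the candidates are the white ribbed cap on the clamped jar (158,130), the turquoise cap (463,119), the small jar (148,24), the tablet bottle (241,17), and the big jar in the top view (182,258). I choose the white one at (158,130), which stands in the vee block. The lever ball is at (325,190) and still open.

```bash
cat > m.py <<'E'
from h import *
z=np.load('w1.npz'); W=z['W']; C=cloud('wrist',z['d'],W); im=z['im']
print('ball',onplane('wrist',[[325,190]],.101,W).round(4),'depth there',C[190,325].round(4))
m=(C[...,2]>.088)&(C[...,2]<.102)&(np.hypot(C[...,0]-.438,C[...,1]-.034)<.04); 
(c,r)=cv2.minEnclosingCircle(C[m][:,:2].astype(np.float32)); print('cap',c,r,C[m].mean(0),np.median(C[m][:,2]))
P=onplane('wrist',[[116,83],[355,77],[356,180],[128,183]],.012,W); print(P.round(4)); d=P[1]-P[2]; print(np.degrees(np.arctan2(d[1],d[0])),np.linalg.norm(d))
cv2.imwrite('pics/w1c.png',cv2.resize(im[70:220,90:380,::-1],(800,414),interpolation=2))
E
python3 m.py
```

```text
ball [[ 0.4296 -0.105   0.101 ]] depth there [ 0.4308 -0.1047  0.1113]
cap (0.43759918212890625, 0.034613702446222305) 0.028961297124624252 [0.43859039 0.03357808 0.09444584] 0.09461386472597447
[[ 0.4642  0.1178  0.012 ]
 [ 0.5314 -0.1057  0.012 ]
 [ 0.4376 -0.1358  0.012 ]
 [ 0.3702  0.0905  0.012 ]]
17.783085172238003 0.09850245119131569
```

View pics/w1c.png

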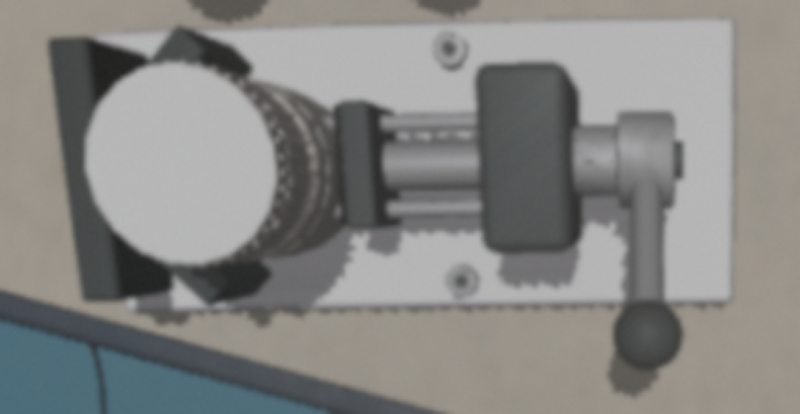

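Emit:
{"fn": "move_arm", "kwargs": {"deltas": [0,0,0.03,0,0,0,0,0,0,0.075,0,0,0,0,0,0,0.115,0,0,0,0,0,0,0.129,0,0,0,0,0.012,0,0.129,0,0,0,0,0.02,0,0.129,0,0,0,0,0.03,0,0.129,0,0,0,0,0.042,0,0.129,0,0,0,0,0.054,0,0.129,0,0,0,0,0.066,0,0.129,0,0,0,0,0.078,0,0.129,0,0,0,0,0.09,0,0.129,0,0,0,0]}}

```text
t: 4.22
tool_pos: [0.4806, -0.0895, 0.1002]
orientation: [-3.11, -0.44, 0.003]
force: [-4.7, -1.6, -2.1]
opening: 0.0003
gripper_force: 2.5
```

Emit:
{"fn": "move_arm", "kwargs": {"deltas": [0.008,0,0,0,0,0,0,0.016,0,0,0,0,0,0,0.021,0,0,0,0,0,0,0.024,0,0,0,0,0,0]}}

```text
t: 4.72
tool_pos: [0.5018, -0.0832, 0.1]
orientation: [-3.11, -0.44, 0.008]
force: [-18.8, -4.9, 9.1]
opening: 0.0001
gripper_force: 9.5
```

Emit:
{"fn": "move_arm", "kwargs": {"deltas": [0.002,0,0,0,0,0,0,0.002,0,0,0,0,0,0]}}

```text
t: 4.97
tool_pos: [0.5019, -0.0831, 0.0998]
orientation: [-3.11, -0.439, 0.014]
force: [-22.2, -5.5, 12.0]
opening: 0.0006
gripper_force: 10.7
```

```bash
cat > l.py <<'E'
from h import *
im,d=robot.read_camera('top'); C=cloud('top',d)
r=robot.recognise('top','lever_ball')[:2]; print(r)
cv2.imwrite('pics/t1.png',cv2.resize(im[180:310,240:410,::-1],(800,612),interpolation=2)[:600])
print(robot.read_state()['force'])
E
python3 l.py
```

```text
[]
[-20.43939102  -4.77200636  10.42504075]
```

Emit:
{"fn": "move_arm", "kwargs": {"deltas": [-0.012,0,0,0,0,0,0,-0.035,0,-0.005,0,0,0,0,-0.06,0,-0.035,0,0,0,0.3,-0.085,-0.02,-0.08,0,0,0,0.7,-0.095,-0.03,-0.11,0,0,0,1,-0.095,-0.03,-0.11,0,0,0,1,-0.095,-0.03,-0.11,0,0,0,1]}}

```text
t: 5.95
tool_pos: [0.4063, -0.08, 0.2102]
orientation: [3.11, 0.44, 0.002]
force: [0.5, 0.2, -0.4]
opening: 0.046
gripper_force: 0.0
```

```bash
python3 w.py w2
python3 - <<'E'
from h import *
z=np.load('w2.npz'); cv2.imwrite('pics/w2c.png',z['im'][0:330,40:560,::-1])
W=z['W'];C=cloud('wrist',z['d'],W)
m=(C[...,2]>.088)&(C[...,2]<.102)&(np.hypot(C[...,0]-.438,C[...,1]-.034)<.04)
print(cv2.minEnclosingCircle(C[m][:,:2].astype(np.float32)),np.median(C[m],0))
E
```

```text
tcp [ 0.4063 -0.08    0.2102] xyaw 16.1 q [-0.319 -0.388  1.999  0.     1.531  0.971]
lever_ball 0.85 364 117 [ 0.5024 -0.0824  0.0846]
cap 0.8 190 159 [0.4384 0.0323 0.0949]
jar 0.59 230 147 [0.4526 0.0125 0.0665]
clamp 0.8 297 146 [ 0.4666 -0.0352  0.0104]
t 6.2 F [ 1.   -0.92  0.26] op 0.06586285909094342
((0.437722772359848, 0.03604724258184433), 0.028975803405046463) [0.43864866 0.03495181 0.09459804]
```

View pics/w2c.png

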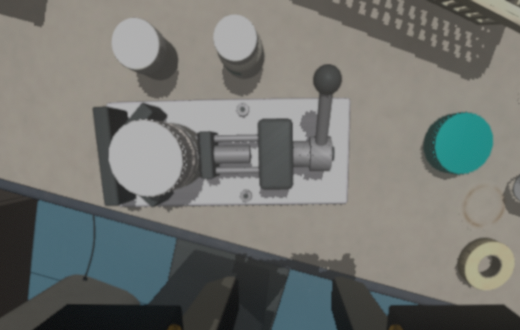

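Emit:
{"fn": "move_arm", "kwargs": {"deltas": [0.01,-0.016,0,0,0,0,1,0.025,-0.04,0.01,0,0,0,1,0.043,-0.07,0.03,0,0,0,1,0.056,-0.092,0.05,0,0,0,1,0.062,-0.102,0.06,0,0,0,1,0.062,-0.102,0.06,0,0,0,1]}}

```text
t: 6.95
tool_pos: [0.4366, 0.0354, 0.1496]
orientation: [-3.11, -0.442, 0.004]
force: [-0.4, -0.3, 0.1]
opening: 0.0932
gripper_force: 0.0
```

```bash
python3 w.py w3
python3 - <<'E'
from h import *
print('ball closed',onplane('wrist',[[367,79]],.101,np.load('w2.npz')['W']))
z=np.load('w3.npz'); W=z['W'];C=cloud('wrist',z['d'],W)
m=(C[...,2]>.088)&(C[...,2]<.102)&(np.hypot(C[...,0]-.438,C[...,1]-.035)<.035)
Q=C[m][:,:2].astype(np.float32)
h=cv2.convexHull(Q); print(cv2.minEnclosingCircle(Q),cv2.fitEllipse(h),np.median(C[m],0),m.sum())
cv2.imwrite('pics/w3.png',z['im'][:,:,::-1])
E
```

```text
tcp [0.4366 0.0354 0.1496] xyaw 16.16 q [-0.037 -0.27   2.016 -0.     1.397  1.252]
lever_ball 0.7 532 209 [ 0.5048 -0.0795  0.0845]
cap 0.58 325 260 [0.4398 0.0364 0.094 ]
jar 0.64 325 207 [0.4656 0.0438 0.0607]
clamp 0.62 417 215 [ 0.4749 -0.0263  0.0342]
t 7.2 F [-0.06 -0.16  0.15] op 0.09250692403476889
ball closed [[ 0.5251159  -0.07557994  0.101     ]]
((0.43789196014404297, 0.03650086373090744), 0.028748834505677223) ((0.4382137954235077, 0.036534134298563004), (0.056139711290597916, 0.05693385377526283), 17.13228416442871) [0.43962414 0.03688019 0.09469272] 6324
```

View pics/w3.png

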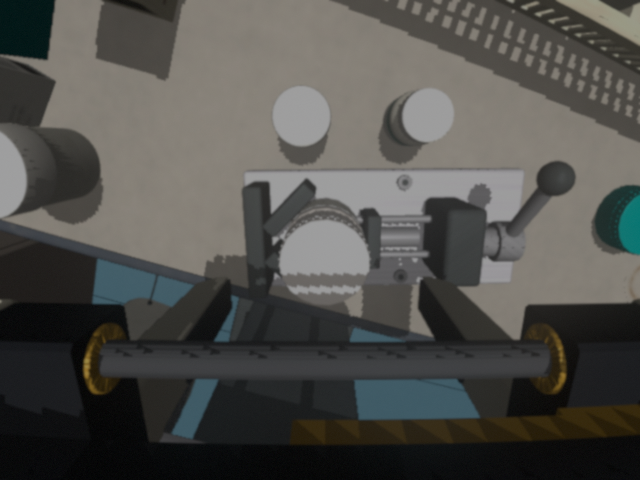

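Emit:
{"fn": "move_arm", "kwargs": {"deltas": [0.001,0,0.02,0,0,0,1,0.0015,-0.0005,0.045,0,0,0,1,0.0015,-0.0005,0.063,0,0,0,1,0.0015,-0.0005,0.071,0,0,0,1,0.0015,-0.0005,0.071,0,0,0,1,0.0015,-0.0005,0.071,0,0,0,0.6,0.0015,-0.0005,0.071,0,0,0,0.55,0.0015,-0.0005,0.071,0,0,0,0.5,0.0015,-0.0005,0.071,0,0,0,0.5,0.0015,-0.0005,0.071,0,0,0,0.5], "squeeze": 40}}

```text
t: 8.45
tool_pos: [0.4386, 0.0363, 0.0798]
orientation: [-3.11, -0.44, -0.0]
force: [-0.7, 1.9, 2.3]
opening: 0.0554
gripper_force: 40.0
```

Emit:
{"fn": "move_arm", "kwargs": {"deltas": [0,0,0,0,0,-0.05,0.4,0,0,0,0,0,-0.13,0.4,0,0,0,0,0,-0.22,0.4,0,0,0,0,0,-0.32,0.4,0,0,0,0,0,-0.42,0.4,0,0,0,0,0,-0.5,0.4]}}

```text
t: 9.2
tool_pos: [0.4391, 0.036, 0.0805]
orientation: [2.903, 1.199, 0.001]
force: [-1.3, -0.7, 7.0]
opening: 0.0556
gripper_force: 40.0
```

```bash
python3 -c "
from h import *
s=robot.read_state(); print(s['wrist_torque'],s['force'],s['q'],np.degrees(Ro.from_matrix(tool()[:3,:3]).as_euler('ZYX')))"; python3 w.py w4
python3 - <<'E'
from h import *
cv2.imwrite('pics/w4c.png',np.load('w4.npz')['im'][100:400,160:560,::-1])
E
```

```text
[-0.02662343  0.33123036 -0.10705427] [-1.28255945 -0.67538407  6.98884505] [-3.45288018e-02 -1.85564816e-01  2.07907242e+00 -1.74588257e-04
  1.24696529e+00  7.52665685e-01] [ 4.49002731e+01 -3.69327424e-02  1.79946689e+02]
tcp [0.4391 0.036  0.0805] xyaw 44.9 q [-0.035 -0.186  2.079 -0.     1.247  0.749]
cap 0.6 323 296 [0.4464 0.0443 0.0957]
jar 0.8 324 236 [0.4584 0.0557 0.0596]
clamp 0.71 352 226 [0.4666 0.0388 0.0099]
t 9.45 F [-1.15 -0.79  7.36] op 0.05550321034382602
```

View pics/w4c.png

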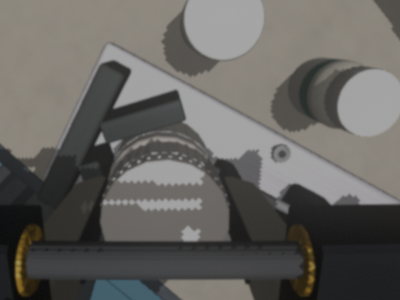

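Emit:
{"fn": "move_arm", "kwargs": {"deltas": [0,0,0,0,0,-0.07,0.4,0,0,0,0,0,-0.17,0.4,0,0,0,0,0,-0.27,0.4,0,0,0,0,0,-0.37,0.4,0,0,0,0,0,-0.47,0.4,0,0,0,0,0,-0.57,0.4,0,0,0,0,0,-0.67,0.4,0,0,0,0,0,-0.77,0.4,0,0,0,0,0,-0.87,0.4,0,0,0,0,0,-0.96,0.4,0,0,0,0,0,-1.0,0.4,0,0,0,0,0,-1.0,0.4]}}

```text
t: 10.95
tool_pos: [0.4389, 0.0369, 0.0807]
orientation: [-1.975, -2.443, -0.002]
force: [-5.2, 3.7, 11.3]
opening: 0.0553
gripper_force: 40.0
```

```bash
python3 -c "
from h import *
s=robot.read_state(); print(s['wrist_torque'],s['force'],s['q'],np.degrees(Ro.from_matrix(tool()[:3,:3]).as_euler('ZYX')))"
```

```text
[0.81027837 0.73432308 0.04363452] [-5.24976724  3.6862412  11.30031477] [-3.38111947e-02 -1.86004244e-01  2.07893626e+00  1.41315032e-03
  1.24813238e+00 -2.45133623e-01] [ 1.02082257e+02 -6.71654362e-02  1.79952015e+02]
```

Emit:
{"fn": "move_arm", "kwargs": {"deltas": [0,0,-0.001,0,0,0,0.4,0,0,-0.002,0,0,0,0.4,0,0,-0.003,0,0,0,0.4]}}

```text
t: 11.32
tool_pos: [0.4381, 0.0361, 0.0823]
orientation: [-1.976, -2.441, 0.001]
force: [-1.4, 0.5, -1.9]
opening: 0.0554
gripper_force: 40.0
```

Emit:
{"fn": "move_arm", "kwargs": {"deltas": [0,0,-0.001,0,0,0,0.4,0,0,-0.002,0,0,0,0.4,0,0,-0.003,0,0,0,0.4,0,0,-0.003,0,0,0,0.4]}}

```text
t: 11.82
tool_pos: [0.4383, 0.0361, 0.0856]
orientation: [-1.976, -2.442, 0.0]
force: [-2.2, 1.2, -1.0]
opening: 0.0553
gripper_force: 40.0
```

Emit:
{"fn": "move_arm", "kwargs": {"deltas": [0,0,-0.003,0,0,0,0.4,0,0,-0.007,0,0,0,0.4,0,0,-0.012,0,0,0,0.4,0,0,-0.018,0,0,0,0.4,0,0,-0.024,0,0,0,0.4,0,0,-0.028,0,0,0,0.4,0,0,-0.029,0,0,0,0.4,0,0,-0.029,0,0,0,0.4]}}

```text
t: 12.82
tool_pos: [0.4385, 0.0361, 0.1146]
orientation: [-1.976, -2.442, 0.0]
force: [-1.1, -0.1, 0.0]
opening: 0.0554
gripper_force: 40.0
```

```bash
python3 w.py w5
python3 - <<'E'
from h import *
im,d=robot.read_camera('scene'); a=cv2.resize(im[210:330,230:390,::-1],(533,400),interpolation=2)
b=cv2.resize(np.load('w5.npz')['im'][100:400,180:480,::-1],(260,260))
c=np.zeros((400,800,3),np.uint8); c[:,:533]=a; c[:260,537:797]=b; cv2.imwrite('pics/f1.png',c)
print(robot.read_state())
E
```

```text
tcp [0.4385 0.0361 0.1146] xyaw 102.03 q [-0.035 -0.229  2.05  -0.     1.321 -0.245]
cap 0.63 323 298 [0.436  0.0456 0.1292]
jar 0.83 322 232 [0.4321 0.06   0.0739]
clamp 0.91 331 206 [0.4351 0.0717 0.0517]
t 13.075 F [ 0.29 -0.18  0.22] op 0.055707497905595635
{'t': 13.125, 'q': array([-3.44832884e-02, -2.29429887e-01,  2.05026645e+00,  7.86929696e-06,
        1.32111334e+00, -2.44524350e-01]), 'dq': array([ 0.00174001,  0.00089109, -0.00098477, -0.00206708,  0.00161414,
       -0.00049142]), 'joint_torque': array([-6.94928149e-04, -3.49383938e+01, -4.67788017e+01,  6.96464977e-02,
        3.61716421e-02, -5.09425581e-05]), 'tool_pos': array([0.43838119, 0.03611043, 0.11445189]), 'orientation': array([-1.97615390e+00, -2.44184332e+00,  3.28182825e-04]), 'force': array([-0.16703995,  0.41715715,  0.0360221 ]), 'wrist_torque': array([ 0.00185333, -0.09034832, -0.02412801]), 'gripper_force': 39.99979185056873, 'opening': 0.05548742454329178}
```

View pics/f1.png

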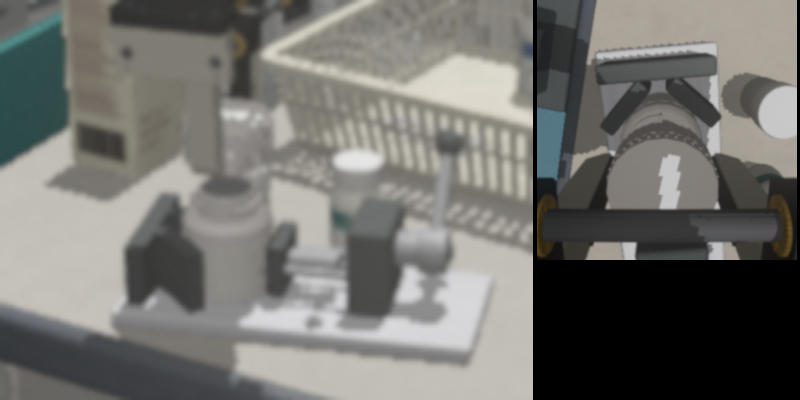

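The picture shows the jar upright and open in the closed clamp, with its mouth at (228,187). The lever is over, with its ball at (447,140). The fingers hold the cap just above the mouth. Handing in.

```bash
python3 -c "
from plant import robot
print(robot.close_job())"
```

```text
the job is handed in; nothing more can be done
None
```

The job is handed in at about 13 s: the clamp lever is fully closed, the cap is unscrewed and held level about 2 cm above the open jar, and the jar is still upright in the clamp; no verdict came back.

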